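# Rethread a canister lid, screw it home and weigh the canister

## Task

The orange lid only sits loosely on top of the white canister's threads. Without lifting it off, turn it back (anticlockwise seen from above) until it drops into the thread, then screw it forward (clockwise) fully home. Then move the closed canister and set it down gently, upright and centred, on the steel pan of the scale; let go and leave the other things alone.

Things in the scene. Friction and masses are not known exactly. Their poses are not given: they have to be found in the camera images.
- canister: Loose round white canister, 90 mm in diameter (foot 84), shoulder at 76 mm; 0.37 to 0.68 kg: it stays put under a light turn of the lid but turns along once the lid meets a stop. Origin: centre of the underside, z up; own yaw random. Four upright black marks on its side, on its +x, +y, -x, -y axes: at home the lid's bar points to two of them. Four equal threads, one per quarter.
- neck (a point): Centre of the canister's mouth, 106 mm above its origin. Lid angle t: degrees anticlockwise (from above) from home, repeating every 90. Lugs lie on the level thread tops at t = 2 to 36 (start: 8 to 34); at 46 to 72 they clear them and the lid drops 11 mm. Then turning clockwise leads them under the threads and draws the lid down 4 mm between t = 38 and 4. Stops at t = 0 and 74.
- lid: Loose orange screw lid, 88 mm in diameter, 80 g. Origin: centre of the skirt's lower edge, z up; flat top 34.5 mm above it. Lugs inside on its +x, +y, -x, -y axes. Its origin is 93 mm above the canister's at the start (on the thread tops), 82 mm once dropped in, 78 mm home; play in the thread 2 mm up, 1.5 mm sideways. Held tightly it stays up; let go, it falls by its own weight.
- grip (a point): Middle of the top edge of the lid's upright bar grip, 64.5 mm above the lid's origin. The bar is 66 mm long (along the lid's x), 14 mm wide (y) and stands 30 mm above the lid's flat top; grip it across its width from above.
- scale: Fixed grey bench scale, 180 mm (x) by 165 mm (y), 34 mm high with a round steel pan on top of it; a dark blank display at its -x edge. Origin: centre of the underside.
- pan (a point): Centre of the top face of the scale's steel pan: a disc 140 mm in diameter, its top 50 mm above the desk.
- sample_jar_19: White sample jar with a ribbed white lid, 74 mm across, 87 mm high, a bystander. Origin: centre of the underside.
- mug: Cream mug with yellow stripes, 120 mm over the handle, 101 mm high, a bystander. Origin: centre of the underside.
- dropper_bottle: Small dropper bottle with a blue cap, 28 mm across, 68 mm high, a bystander. Origin: centre of the underside.
There are look-alikes about, which are no part of the job. Several things have the shape of the lid; the one meant has the colours described above.

How it is judged:
On the way, in this order (a step that is already met when the one before it is completed fails the run):
1. the lid, turned back on the neck, has dropped into the thread (z of lid in the frame of canister below 0.085 m and angle between lid's own z axis and vertical below 0.12 rad), for 0.2 s.
2. the lid is screwed home on the canister (z of lid in the frame of canister between 0.075 and 0.0808 m and (angle between the x axis of lid and the x axis of canister, either way round below 0.16 rad or angle between the x axis of lid and the y axis of canister, either way round below 0.16 rad)), for 0.2 s.
At the end, for the whole second after the job is handed in: The lid is screwed home (its origin less than 80.8 mm above the canister's, within 0.16 rad of the home stop) and the canister stands upright and at rest on the scale's pan, within 25 mm of the pan's centre (all of step 2 and horizontal distance between canister and pan below 0.025 m and z of canister in the frame of pan between -0.004 and 0.004 m and angle between canister's own z axis and vertical below 0.06 rad and linear speed of each of canister, lid below 0.02 m/s); the robot touches nothing.
It fails at once if the lid lifted off the neck (10 mm above where it started) (z of lid in the frame of canister above 0.103 m).
It fails at once if the canister tipped by more than 0.4 rad (angle between canister's own z axis and vertical above 0.4 rad).
It fails at once if the canister let go more than 12 mm above the pan's height (height (world z) of canister above 0.062 m and contact force between the fingers and lid below 0.05 N and contact force between the fingers and canister below 0.05 N).
It fails at once if a bystander moved by more than 30 mm (distance of any of sample_jar_19, mug, dropper_bottle from where it was at the start of the episode above 0.03 m).
It also fails if it takes over 72 s, if anything falls off the work surface, if the arm or the gripper's body presses on something with over 40 N, if the wrist force passes 120 N, or if a joint passes its speed limit or range.

## Robot

A 7-joint arm with a two-finger parallel gripper is mounted at the origin on a cart in front of the work surface, level with it; the furniture and walls round the work are solid. World frame = base frame: x ahead of the robot, y to its left, z up, the work surface at z = 0. Lengths are in m, angles in rad, forces in N, time in s.
With the tool pointing down it reaches from about 0.425 to 0.925 m from the base axis. Payload 6.8 kg.
Tool frame: the origin (TCP) lies midway between the tips of the shut fingers; the grasp point (between the pads) lies 19 mm behind it (grip_point_offset is the distance from the TCP to the grasp point, in m); y points along the fingers, x is the direction in which the jaws open and shut, and the axes are right-handed (so a half turn about y gives the same grasp; the last joint's range is limited). The gripper opens to 85 mm and grips with 20 to 120 N. Pads are 22 mm wide; open, the fingers measure 114 mm over their backs; the gripper's body (76 mm by 85 mm) begins 54 mm behind the grasp point. The pads swing forward as they close: fully open they stand 13 mm farther back than shut.
Start: joints at [-1.354, 0.477, 0.022, 1.555, -0.011, 1.109, -0.083], TCP at [0.215, 0.64, 0.231] pointing down, gripper open.
Joint ranges: [-2.96, 2.96], [-0.34, 2.1], [-1.41, 1.46], [0.24, 2.44], [-1.37, 4.51], [0.17, 1.92], [-2.96, 2.96]. Speed limits (rad/s): [2.39, 2.39, 3.14, 3.14, 3.14, 3.14, 3.14].

## Interface

Orientations are given as a unit quaternion [w, x, y, z].
In Python, from station import get_obs, read_camera, hand_in, grip_point_offset gives the robot as it stands.
- The arm moves only by the tool play_rows, never from a script. Its argument "increments" is a list of rows, each a list of 2 entries, a list of its own where there are three numbers: the shift along the tool's x, y, z in m, then the turn, a rotation vector about the tool's x, y, z in degrees. In form: [[[tx, ty, tz], [ax, ay, az]], ...]. A call has 1 to 20 rows; each row shifts and turns the commanded pose from where the row before left it, along the tool's axes as they then stand; what a row does not reach is not made up. A row lasts 1/12 s, in which the tool goes at most 41.7 mm and 7.16 degrees, less where a joint would pass 70% of its speed; a pose out of reach is approached as far as the arm can. A call with a gripper value outside its range is refused whole. "gripper" is the finger opening in m, from 0 to 0.0854, set as the call begins (left out, the last holds). The fingers move at their own pace and stop on an object; "grip_force" is the grip in N (left out, the last holds). Time passes only in rows, so rows that do not move let the fingers close. It gives the time, the measured TCP pose, the force and the opening at its end, in the units of the state.
- get_obs(): the state, without advancing time (a new reading comes with each control period).
- read_camera(name): name is "scene" or "top"; returns a dict with "color" (384x512x3 uint8, red, green, blue), "range_z" (384x512 float32, m along the optical axis (not along the pixel's ray), 0 where there is no reading), "intrinsics" (3x3 intrinsics, pixels), "R" (3x3) and "t" (3): a world point X has camera coordinates R X + t. Camera axes: x right, y down, z forward; pixel columns grow to the right and rows downward; lengths in m; the calibration is good to about 2 mm. A picture is of the moment at which its call begins.
- hand_in(): hands the job in, once; it reports no verdict.
The state is a dict: "t": time; "q": joint angles; "joint_vel": joint speeds; "joint_torque": joint torques, N m; "eef_pos": TCP position; "tool_rot": TCP orientation; "contact_force": force on the tool from outside, world axes, zero at the start; "torque": the same for the moment, N m; "gripper_width": opening from 0.0 (shut) to 1.0 (fully open).
Only numpy, scipy, OpenCV 4.12 (cv2) and the standard library are available. Lean on these libraries where they do the work, as an engineer would, in place of code of your own. Each camera call takes 0.05 s, during which the arm holds its last target. There are 200 camera calls.

## Working session

There is one attempt and no reset: what is moved stays moved. The work goes in short steps, Python scripts to look and compute and a tool call to move; the robot and the scene stay as the last step left them, time stands still between calls to the robot, and variables do not carry over. Pictures are saved under pics/ and viewed, about 8 in all and at most 12, crops included, and the job is handed in when it is done.

Besides the shell and the picture viewer there is one more tool, called after "Call:" by a JSON object that holds its "op" and its "data", one argument or row to a line. play_rows: Moves the arm, as the interface text tells. Its arguments: {"type":"object","properties":{"increments":{"type":"array","items":{"type":"array"}},"gripper":{"type":"number"},"grip_force":{"type":"number"}},"required":["increments"]}

```bash
mkdir -p pics
cat > h.py <<'E'
import numpy as np,cv2
from station import *
def world(c):
    K,R,t=c["intrinsics"],np.array(c["R"]),np.array(c["t"])
    z=c["range_z"];h,w=z.shape;u,v=np.meshgrid(np.arange(w),np.arange(h))
    P=np.stack([(u-K[0][2])/K[0][0]*z,(v-K[1][2])/K[1][1]*z,z],-1)
    W=(P-t)@R; W[z==0]=np.nan; return W
def save(c,n,crop=None,s=1):
    im=c["color"][:,:,::-1]
    if crop: a,b,d,e=crop; im=im[b:e,a:d]
    cv2.imwrite("pics/"+n,cv2.resize(im,None,fx=s,fy=s,interpolation=cv2.INTER_CUBIC))
def proj(c,X):
    p=np.array(c["intrinsics"])@(np.array(c["R"])@X+np.array(c["t"])); return p[:2]/p[2]
E
python3 - <<'E'
from h import *
a=read_camera("top");b=read_camera("scene")
im=np.vstack([a["color"],b["color"]])[:,:,::-1]
cv2.imwrite("pics/1.png",cv2.resize(im,None,fx=.78,fy=.78,interpolation=cv2.INTER_AREA))
o=get_obs();print(o["eef_pos"],o["tool_rot"],grip_point_offset,o["t"])
for c in(a,b):print(-np.array(c["R"]).T@np.array(c["t"]))
W=world(a);hsv=cv2.cvtColor(a["color"],cv2.COLOR_RGB2HSV)
m=((hsv[...,0]>3)&(hsv[...,0]<22)&(hsv[...,1]>130)&(hsv[...,2]>90)).astype(np.uint8)
n,l,st,ce=cv2.connectedComponentsWithStats(m)
for i in range(1,n):
    if st[i,4]>60: q=W[l==i];print(i,st[i],np.nanmedian(q,0).round(3),np.nanmax(q,0).round(3),np.nanmin(q,0).round(3))
E
```

```text
[0.21523811 0.63921477 0.23043449] [-0.57390677  0.57462613  0.41212985 -0.41301914] 0.0187 0.1
[0.41331338 0.00875094 1.0201908 ]
[ 0.19800959 -0.5073934   0.78678962]
30 [ 192  188   37   37 1060] [0.541 0.145 0.128] [0.612 0.22  0.16 ] [ 0.499  0.106 -0.007]
```

View pics/1.png

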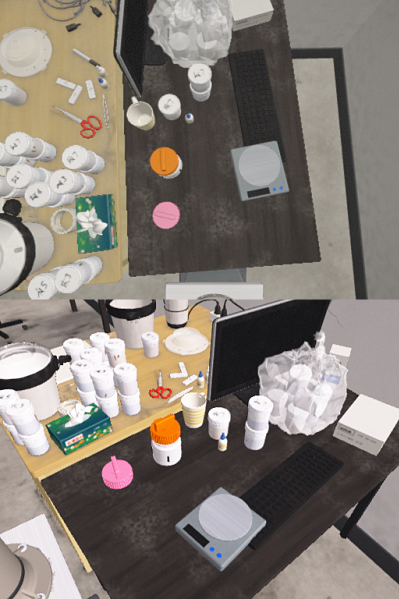

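Run:
```python
from h import *
a=read_camera("top");b=read_camera("scene")
W=world(a);hsv=cv2.cvtColor(a["color"],cv2.COLOR_RGB2HSV)
m=((hsv[...,0]>3)&(hsv[...,0]<22)&(hsv[...,1]>130)&(hsv[...,2]>90))
m[:180]=0;m[240:]=0;m[:,:185]=0;m[:,240:]=0
z=W[...,2]
for lo,hi in((.12,.135),(.15,.165)):
    q=W[m&(z>lo)&(z<hi)];(c,s,an)=cv2.minAreaRect((q[:,:2]*1000).astype(np.float32))
    d=np.linalg.svd(q[:,:2]-q[:,:2].mean(0))[2][0]
    print(len(q),np.median(q[:,2]),c,s,an,q.mean(0),np.degrees(np.arctan2(d[1],d[0])))
# pan: z about .05
ys,xs=np.mgrid[:384,:512]
q=W[(abs(z-.05)<.006)&(xs>290)&(xs<370)&(ys>170)&(ys<260)]
print("pan",len(q),np.median(q[:,2]),cv2.minEnclosingCircle((q[:,:2]*1000).astype(np.float32)),q.mean(0),np.nanpercentile(q,[1,99],axis=0))
for p in [(328,212)]: print(W[p[1],p[0]])
def crop(c,X,r):
    u,v=proj(c,np.array(X)).astype(int);print(u,v);im=c["color"][v-r:v+r,u-r:u+r,::-1]
    return cv2.resize(im,(390,390),interpolation=cv2.INTER_CUBIC)
X=[.55,.14,.08]
cv2.imwrite("pics/2.png",np.hstack([crop(a,X,35),crop(b,X,40)]))
```

```text
789 0.12723196255947883 (543.2272338867188, 149.32485961914062) (84.18403625488281, 85.01504516601562) 45.607948303222656 [0.54170774 0.14792902 0.12728384] -85.79935345282634
169 0.15682354672826934 (542.414306640625, 149.20831298828125) (64.3568115234375, 13.592175483703613) 4.971658229827881 [0.54239922 0.14904684 0.15669255] -175.79390277479342
pan 2246 0.05004282841872461 ((536.1491088867188, -157.09402465820312), 70.19776153564453) [ 0.53493001 -0.15685508  0.04999935] [[ 0.47006739 -0.22172136  0.04577861]
 [ 0.60091593 -0.09189368  0.05411123]]
[ 0.53479446 -0.14684245  0.04956619]
216 205
217 178
```

View pics/2.png

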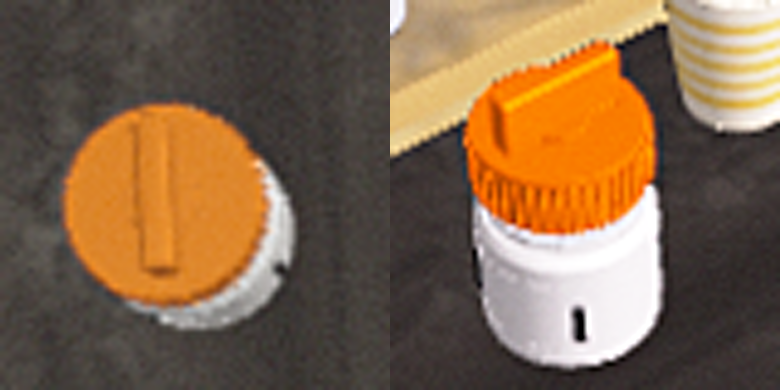

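Two lids have this shape: the orange one on the white canister (top px 211,206; the crop confirms it, with canister and black mark under it) and a pink one lying on the desk (top px ~213,276). The orange one fits the description. Next I measure the black mark's angle and the tool axes.

Run:
```python
from h import *
from scipy.spatial.transform import Rotation as R
c0=np.array([.5425,.149])
for n in("top","scene"):
    c=read_camera(n);W=world(c);g=c["color"].max(2)
    d=np.hypot(W[...,0]-c0[0],W[...,1]-c0[1]);m=(d>.038)&(d<.05)&(W[...,2]>.012)&(W[...,2]<.08)
    k=m&(g<90);q=W[k]
    print(n,m.sum(),len(q));
    for p,z in zip(np.argwhere(k),q): print(p,z.round(3),np.degrees(np.arctan2(z[1]-c0[1],z[0]-c0[0])).round(1))
o=get_obs();w,x,y,z=o["tool_rot"];M=R.from_quat([x,y,z,w]).as_matrix();print(M.round(3),o["q"],o["eef_pos"],o["gripper_width"])
```

```text
top 180 5
[217 231] [0.525 0.106 0.044] -112.5
[218 230] [0.522 0.109 0.044] -116.9
[218 231] [0.523 0.107 0.034] -114.8
[219 231] [0.521 0.108 0.03 ] -117.4
[226 208] [0.501 0.166 0.048] 157.6
scene 780 23
[186 232] [0.583 0.13  0.045] -25.0
[187 232] [0.581 0.128 0.044] -28.9
[189 194] [0.501 0.173 0.045] 150.2
[190 194] [0.498 0.167 0.048] 158.1
[191 194] [0.498 0.169 0.043] 155.5
[192 194] [0.497 0.168 0.041] 157.4
[193 195] [0.499 0.166 0.038] 158.5
[194 195] [0.5   0.169 0.032] 155.3
[195 195] [0.499 0.168 0.029] 155.8
[196 195] [0.499 0.169 0.025] 154.7
[201 215] [0.522 0.11  0.045] -117.9
[202 215] [0.521 0.108 0.044] -118.1
[202 216] [0.524 0.109 0.042] -115.1
[203 215] [0.522 0.11  0.039] -118.4
[203 216] [0.523 0.107 0.041] -115.4
[204 215] [0.52  0.107 0.039] -118.6
[204 216] [0.523 0.108 0.036] -115.6
[205 215] [0.52  0.109 0.033] -118.8
[205 216] [0.524 0.11  0.03 ] -115.8
[206 215] [0.522 0.112 0.027] -119.2
[206 216] [0.524 0.111 0.026] -116.0
[207 215] [0.52  0.109 0.026] -119.3
[207 216] [0.522 0.108 0.026] -116.4
[[ 0.319 -0.    -0.948]
 [ 0.948 -0.001  0.319]
 [-0.001 -1.    -0.   ]] [-1.35416435  0.47731046  0.02235136  1.55570334 -0.01152036  1.10925678
 -0.08307765] [0.21528865 0.63958738 0.23097034] 0.9990055232116747
```

Run:
```python
from h import *
for n in("top","scene"):
    W=world(read_camera(n)).reshape(-1,3);W=W[np.isfinite(W[:,0])]
    A=np.array([.215,.64]);B=np.array([.5425,.149]);C=np.array([.536,-.157])
    for P,Q in((A,B),(B,C)):
        s=np.clip((W[:,:2]-P)@(Q-P)/((Q-P)@(Q-P)),0,1)
        d=np.linalg.norm(W[:,:2]-P-s[:,None]*(Q-P),axis=1)
        for k in range(5):
            m=(d<.11)&(s>=k/5)&(s<=(k+1)/5)
            if m.any(): print(n,k,W[m][:,2].max().round(3),W[m][W[m][:,2].argmax()].round(3))
```

```text
top 0 0.238 [0.25  0.549 0.238]
top 1 0.238 [0.302 0.548 0.238]
top 2 0.191 [0.434 0.497 0.191]
top 3 0.186 [0.516 0.387 0.186]
top 4 0.16 [0.545 0.149 0.16 ]
top 0 0.16 [0.545 0.149 0.16 ]
top 1 0.005 [0.632 0.072 0.005]
top 2 0.006 [0.572 0.02  0.006]
top 3 0.054 [ 0.527 -0.094  0.054]
top 4 0.056 [ 0.493 -0.131  0.056]
scene 0 0.239 [0.307 0.661 0.239]
scene 1 0.24 [0.322 0.565 0.24 ]
scene 2 0.191 [0.457 0.418 0.191]
scene 3 0.189 [0.523 0.376 0.189]
scene 4 0.16 [0.526 0.146 0.16 ]
scene 0 0.16 [0.526 0.146 0.16 ]
scene 1 0.006 [0.459 0.086 0.006]
scene 2 0.005 [0.581 0.025 0.005]
scene 3 0.054 [ 0.534 -0.092  0.054]
scene 4 0.055 [ 0.541 -0.151  0.055]
```

Call:
{"op": "play_rows", "data": {
  "increments": [
    [[0,-0.03,0],[0,0,0]],
    [[0,-0.03,0],[0,0,0]],
    [[0,-0.03,0],[0,0,0]],
    [[-0.0212,0,-0.0275],[0,0,0]],
    [[-0.0212,0,-0.0275],[0,0,0]],
    [[-0.0212,0,-0.0275],[0,0,0]],
    [[-0.0212,0,-0.0275],[0,0,0]],
    [[-0.0212,0,-0.0275],[0,0,0]],
    [[-0.0212,0,-0.0275],[0,0,0]],
    [[-0.0212,0,-0.0275],[0,0,0]],
    [[-0.0212,0,-0.0275],[0,0,0]],
    [[-0.0212,0,-0.0275],[0,0,0]],
    [[-0.0212,0,-0.0275],[0,0,0]],
    [[-0.0212,0,-0.0275],[0,0,0]],
    [[-0.0212,0,-0.0275],[0,0,0]],
    [[-0.0212,0,-0.0275],[0,0,0]],
    [[-0.0212,0,-0.0275],[0,0,0]],
    [[-0.0212,0,-0.0275],[0,0,0]]
  ],
  "gripper": 0.0854,
  "grip_force": 30
}}

```text
t: 1.9
eef_pos: [0.5055, 0.2051, 0.3216]
tool_rot: [0.574, -0.574, -0.413, 0.412]
contact_force: [1.2, 0.3, -0.2]
gripper_width: 0.997
```

Call:
{"op": "play_rows", "data": {
  "increments": [
    [[-0.0139,0,-0.0177],[0,0,0]],
    [[-0.0139,0,-0.0177],[0,0,0]],
    [[-0.0139,0,-0.0177],[0,0,0]],
    [[0,0,0],[0,-5.8,0]],
    [[0,0,0],[0,-5.8,0]],
    [[0,0.03,0],[0,-5.8,0]],
    [[0,0.03,0],[0,-5.8,0]],
    [[0,0.03,0],[0,0,0]],
    [[0,0,0],[0,0,0]]
  ],
  "gripper": 0.05
}}

```text
t: 2.65
eef_pos: [0.5383, 0.1492, 0.226]
tool_rot: [0.481, -0.478, -0.517, 0.523]
contact_force: [-1.9, -0.1, -0.6]
gripper_width: 0.585
```

```bash
cat >> h.py <<'E'
def st():
    from scipy.spatial.transform import Rotation as R
    o=get_obs();w,x,y,z=o["tool_rot"];M=R.from_quat([x,y,z,w]).as_matrix()
    print("t",o["t"],"p",o["eef_pos"].round(4),"jaw",np.degrees(np.arctan2(M[1,0],M[0,0])).round(2),"down",M[:,1].round(3),"q",np.round(o["q"],2),"F",np.round(o["contact_force"],1),"T",np.round(o["torque"],2),"g",o["gripper_width"]*85.4);return M,o
E
python3 -c "
from h import *
M,o=st()
d=np.array([.5425,.149,.132])-o['eef_pos'];print(M.T@d)"
```

```text
t 2.65 p [0.5383 0.1492 0.226 ] jaw 94.61 down [-0.009 -0.004 -1.   ] q [-0.6   0.3   0.27  1.85 -0.09  1.01  1.36] F [-1.9 -0.1 -0.6] T [-0.01  0.13 -0.02] g 49.978638537336714
[-0.00024693  0.09394266 -0.00502972]
```

Call:
{"op": "play_rows", "data": {
  "increments": [
    [[0,0.02,-0.004],[0,0,0]],
    [[0,0.02,0],[0,0,0]],
    [[0,0.02,0],[0,0,0]],
    [[0,0.015,0],[0,0,0]],
    [[0,0.01,0],[0,0,0]],
    [[0,0.008,0],[0,0,0]],
    [[0,0,0],[0,0,0]],
    [[0,0,0],[0,0,0]]
  ],
  "gripper": 0.05
}}

```text
t: 3.32
eef_pos: [0.5463, 0.1507, 0.139]
tool_rot: [-0.48, 0.48, 0.52, -0.519]
contact_force: [0.4, 0.5, 0.8]
gripper_width: 0.581
```

```bash
python3 -c "
from h import *
st()
a=read_camera('scene');u,v=proj(a,np.array([.54,.15,.12])).astype(int);save(a,'3.png',(u-55,v-55,u+55,v+55),5)"
```

```text
t 3.3167 p [0.5463 0.1507 0.139 ] jaw 94.58 down [ 0.001  0.    -1.   ] q [-0.57  0.41  0.25  1.92 -0.13  0.83  1.39] F [0.4 0.5 0.8] T [ 0.01 -0.02 -0.01] g 49.64502567600287
```

View pics/3.png

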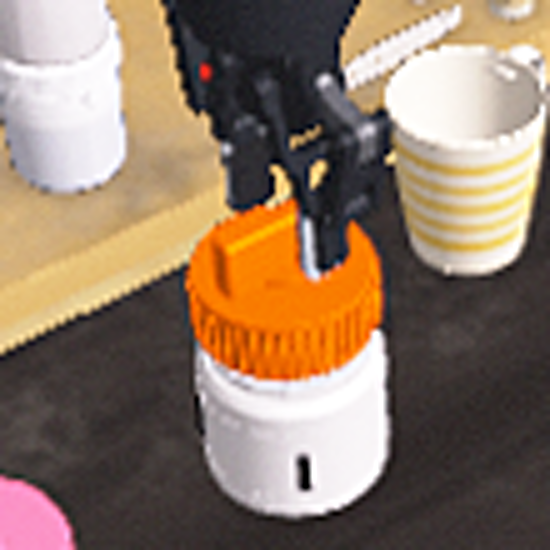

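Call:
{"op": "play_rows", "data": {
  "increments": [
    [[-0.0014,0.007,0.0039],[0,0,0]],
    [[0,0,0],[0,0,0]],
    [[0,0,0],[0,0,0]]
  ],
  "gripper": 0.05
}}

```text
t: 3.62
eef_pos: [0.5416, 0.1487, 0.1313]
tool_rot: [0.48, -0.48, -0.519, 0.52]
contact_force: [0.0, 0.5, -0.1]
gripper_width: 0.587
```

Call:
{"op": "play_rows", "data": {
  "increments": [
    [[0,0,0],[0,0,0]],
    [[0,0,0],[0,0,0]],
    [[0,0,0],[0,0,0]],
    [[0,0,0],[0,0,0]],
    [[0,0,0],[0,0,0]],
    [[0,0,0],[0,0,0]]
  ],
  "gripper": 0.005,
  "grip_force": 25
}}

```text
t: 4.12
eef_pos: [0.5423, 0.149, 0.1315]
tool_rot: [-0.48, 0.48, 0.52, -0.519]
contact_force: [-0.4, 0.2, 2.1]
gripper_width: 0.16
```

```bash
python3 -c "
from h import *
st()"
```

```text
t 4.1167 p [0.5423 0.149  0.1315] jaw 94.59 down [ 0.  0. -1.] q [-0.57  0.42  0.24  1.93 -0.14  0.81  1.4 ] F [-0.4  0.2  2.1] T [ 0.17  0.07 -0.07] g 13.639449751370568
```

Call:
{"op": "play_rows", "data": {
  "increments": [
    [[0,0,0],[0,-3.5,0]],
    [[0,0,0],[0,-3.5,0]],
    [[0,0,0],[0,-3.5,0]],
    [[0,0,0],[0,-3.5,0]],
    [[0,0,0],[0,-3.5,0]],
    [[0,0,0],[0,-3.5,0]],
    [[0,0,0],[0,-3.5,0]],
    [[0,0,0],[0,-3.5,0]],
    [[0,0,0],[0,0,0]],
    [[0,0,0],[0,0,0]]
  ]
}}

```text
t: 4.95
eef_pos: [0.5419, 0.149, 0.1311]
tool_rot: [-0.34, 0.34, 0.62, -0.62]
contact_force: [-0.3, 1.8, -0.4]
gripper_width: 0.157
```

```bash
cat >> h.py <<'E'
def marks(c0,n="scene"):
    c=read_camera(n);W=world(c);g=c["color"].max(2)
    d=np.hypot(W[...,0]-c0[0],W[...,1]-c0[1]);q=W[(d>.038)&(d<.05)&(W[...,2]>.02+(c0[2] if len(c0)>2 else 0))&(W[...,2]<.05+(c0[2] if len(c0)>2 else 0))&(g<90)]
    a=np.degrees(np.arctan2(q[:,1]-c0[1],q[:,0]-c0[0]));print("marks",np.sort(a).round(0));return c,W
E
python3 -c "
from h import *
st()
marks([.5425,.149])"
```

```text
t 4.95 p [0.5419 0.149  0.1311] jaw 122.49 down [-0.  0. -1.] q [-0.48  0.41  0.13  1.93 -0.07  0.81  1.82] F [-0.3  1.8 -0.4] T [0.28 0.08 0.02] g 13.445041985520168
marks [-119. -119. -119. -119. -118. -118. -118. -116. -116. -116. -116. -115.
 -115.  -23.  -20.  151.  153.  154.  154.  155.  156.  157.  158.]
```

Call:
{"op": "play_rows", "data": {
  "increments": [
    [[0,0,0],[0,0,0]],
    [[0,0,0],[0,0,0]],
    [[0,0,0],[0,0,0]],
    [[0,0,0],[0,0,0]],
    [[0,0,0],[0,0,0]],
    [[0,0,0],[0,0,0]]
  ],
  "gripper": 0.03
}}

```text
t: 5.5
eef_pos: [0.5421, 0.1488, 0.1313]
tool_rot: [0.34, -0.34, -0.62, 0.62]
contact_force: [-0.5, 0.5, 0.8]
gripper_width: 0.351
```

```bash
cat >> h.py <<'E'
def lid(c0,rng=((.06,.04))):
    c=read_camera("top");W=world(c);hsv=cv2.cvtColor(c["color"],cv2.COLOR_RGB2HSV)
    m=(hsv[...,0]>3)&(hsv[...,0]<22)&(hsv[...,1]>130)&(hsv[...,2]>60)&(np.hypot(W[...,0]-c0[0],W[...,1]-c0[1])<.06)
    z=W[m];h,e=np.histogram(z[:,2],np.arange(.08,.24,.002));print("lid z hist",[(round(e[i],3),int(h[i])) for i in range(len(h)) if h[i]>4])
    return c,W,m
E
python3 -c "
from h import *
st()
c,W,m=lid([.5425,.149])
q=W[m&(W[...,2]<.135)&(W[...,2]>.105)];print(np.median(q[:,2]),len(q))
a=read_camera('scene');u,v=proj(a,np.array([.54,.15,.12])).astype(int);save(a,'4.png',(u-50,v-50,u+50,v+50),5)"
```

```text
t 5.5 p [0.5421 0.1488 0.1313] jaw 122.58 down [ 0. -0. -1.] q [-0.48  0.41  0.13  1.93 -0.07  0.81  1.83] F [-0.5  0.5  0.8] T [-0.03 -0.01  0.07] g 29.994625626756463
lid z hist [(np.float64(0.108), 5), (np.float64(0.11), 6), (np.float64(0.112), 26), (np.float64(0.114), 84), (np.float64(0.116), 66), (np.float64(0.118), 30), (np.float64(0.142), 7), (np.float64(0.144), 9), (np.float64(0.146), 12)]
0.1157752045274584 232
```

View pics/4.png

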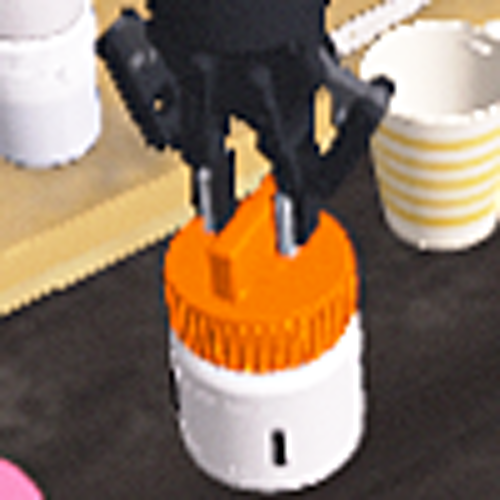

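Call:
{"op": "play_rows", "data": {
  "increments": [
    [[0,0.006,0],[0,0,0]],
    [[0,0.005,0],[0,0,0]],
    [[0,0,0],[0,0,0]]
  ],
  "gripper": 0.03
}}

```text
t: 5.85
eef_pos: [0.5412, 0.1486, 0.1189]
tool_rot: [0.34, -0.339, -0.62, 0.621]
contact_force: [-0.0, -0.3, -0.6]
gripper_width: 0.347
```

Call:
{"op": "play_rows", "data": {
  "increments": [
    [[0,0,0],[0,0,0]],
    [[0,0,0],[0,0,0]],
    [[0,0,0],[0,0,0]],
    [[0,0,0],[0,0,0]],
    [[0,0,0],[0,0,0]]
  ],
  "gripper": 0.005,
  "grip_force": 35
}}

```text
t: 6.27
eef_pos: [0.5419, 0.1489, 0.1203]
tool_rot: [0.34, -0.34, -0.62, 0.62]
contact_force: [-0.3, 1.3, -1.4]
gripper_width: 0.158
```

Call:
{"op": "play_rows", "data": {
  "increments": [
    [[0,0,0],[0,3.5,0]],
    [[0,0,0],[0,3.5,0]],
    [[0,0,0],[0,3.5,0]],
    [[0,0,0],[0,3.5,0]],
    [[0,0,0],[0,3.5,0]],
    [[0,0.0004,0],[0,3.5,0]],
    [[0,0.0004,0],[0,3.5,0]],
    [[0,0.0004,0],[0,3.5,0]],
    [[0,0.0004,0],[0,3.5,0]],
    [[0,0,0],[0,0,0]]
  ]
}}

```text
t: 7.1
eef_pos: [0.5418, 0.1493, 0.1187]
tool_rot: [-0.496, 0.496, 0.504, -0.504]
contact_force: [-0.9, 1.5, 0.3]
gripper_width: 0.161
```

```bash
python3 -c "
from h import *
st()
marks([.5425,.149])"
```

```text
t 7.1 p [0.5418 0.1493 0.1187] jaw 90.99 down [-0.  0. -1.] q [-0.58  0.44  0.26  1.94 -0.16  0.78  1.35] F [-0.9  1.5  0.3] T [ 0.38  0.33 -0.07] g 13.7659269951382
marks [-119. -119. -119. -119. -118. -118. -118. -116. -116. -116. -116. -115.
 -115.  -27.  -24.  153.  153.  153.  155.  155.  156.  156.  157.]
```

Canister still, forces tiny, lid at t≈27. Continue to the stop.

Call:
{"op": "play_rows", "data": {
  "increments": [
    [[0,0.0004,0],[0,3.5,0]],
    [[0,0.0004,0],[0,3.5,0]],
    [[0,0.0004,0],[0,3.5,0]],
    [[0,0.0004,0],[0,3.5,0]],
    [[0,0.0004,0],[0,3.5,0]],
    [[0,0.0004,0],[0,3.5,0]],
    [[0,0,0],[0,3.0,0]],
    [[0,0,0],[0,3.0,0]],
    [[0,0,0],[0,3.0,0]],
    [[0,0,0],[0,0,0]],
    [[0,0,0],[0,0,0]]
  ]
}}

```text
t: 8.07
eef_pos: [0.5425, 0.1491, 0.1165]
tool_rot: [-0.608, 0.609, 0.361, -0.36]
contact_force: [0.2, 1.0, -0.7]
gripper_width: 0.158
```

```bash
python3 -c "
from h import *
st()
marks([.5425,.149]);lid([.5425,.149])"
```

```text
t 8.0667 p [0.5425 0.1491 0.1165] jaw 61.27 down [ 0.001  0.    -1.   ] q [-0.68  0.45  0.39  1.95 -0.24  0.78  0.91] F [ 0.2  1.  -0.7] T [ 0.35 -0.08  0.  ] g 13.472311903996854
marks [-122. -122. -122. -122. -121. -121. -119. -119. -119. -119. -118. -118.
  -33.  -32.  -31.  -29.  -24.  149.  149.  150.  150.  151.  151.  153.
  153.]
lid z hist [(np.float64(0.104), 8), (np.float64(0.108), 14), (np.float64(0.11), 74), (np.float64(0.112), 102), (np.float64(0.114), 42), (np.float64(0.116), 9)]
```

Call:
{"op": "play_rows", "data": {
  "increments": [
    [[0,0,0],[0,0,0]],
    [[0,0,0],[0,0,0]],
    [[0,-0.003,0],[0,0,0]],
    [[0,-0.006,0],[0,0,0]],
    [[0,-0.01,0],[0,0,0]],
    [[0,-0.013,0],[0,0,0]],
    [[0,-0.015,0],[0,0,0]],
    [[0,-0.015,0],[0,0,0]],
    [[0,-0.013,0],[0,0,0]],
    [[0,-0.01,0],[0,0,0]],
    [[0,-0.005,0],[0,0,0]],
    [[0,0,0],[0,0,0]],
    [[0,0,0],[0,0,0]]
  ],
  "grip_force": 60
}}

```text
t: 9.25
eef_pos: [0.5417, 0.1487, 0.206]
tool_rot: [0.609, -0.609, -0.359, 0.36]
contact_force: [-0.2, 1.0, -6.5]
gripper_width: 0.15
```

```bash
python3 -c "
from h import *
st()
a,W=marks([.5425,.149,.088]);u,v=proj(a,np.array([.54,.15,.17])).astype(int);save(a,'5.png',(u-50,max(v-50,0),u+50,v+60),5)"
```

```text
t 9.25 p [0.5417 0.1487 0.206 ] jaw 61.09 down [-0.001 -0.    -1.   ] q [-0.73  0.34  0.43  1.88 -0.17  0.96  0.85] F [-0.2  1.  -6.5] T [0.01 0.06 0.  ] g 12.787660385073943
marks [-124. -123. -123. -123. -122. -121. -121. -121. -121. -120. -120. -119.
 -119. -118.  -35.  -35.  -34.  -34.  -33.  -32.  -26.  147.  149.  150.
  150.  150.  151.  152.  152.]
```

View pics/5.png

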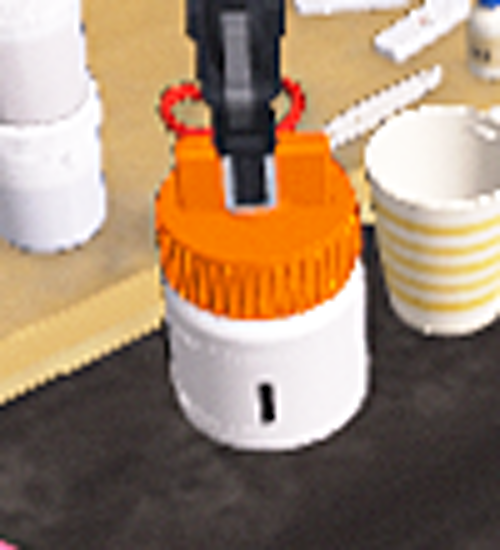

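Lifted: canister hangs upright with the lid seated (6.5 N load), lower mark in line with the bar's quarter. Transport, ramped.

Call:
{"op": "play_rows", "data": {
  "increments": [
    [[-0.005,0,-0.0026],[0,0,0]],
    [[-0.01,0,-0.0052],[0,0,0]],
    [[-0.015,0,-0.0078],[0,0,0]],
    [[-0.018,0,-0.0094],[0,0,0]],
    [[-0.018,0,-0.0094],[0,0,0]],
    [[-0.018,0,-0.0094],[0,0,0]],
    [[-0.018,0,-0.0094],[0,0,0]],
    [[-0.018,0,-0.0094],[0,0,0]],
    [[-0.018,0,-0.0094],[0,0,0]],
    [[-0.018,0,-0.0094],[0,0,0]],
    [[-0.018,0,-0.0094],[0,0,0]],
    [[-0.018,0,-0.0094],[0,0,0]],
    [[-0.018,0,-0.0094],[0,0,0]],
    [[-0.018,0,-0.0094],[0,0,0]],
    [[-0.018,0,-0.0094],[0,0,0]],
    [[-0.015,0,-0.0078],[0,0,0]],
    [[-0.008,0,-0.0042],[0,0,0]],
    [[-0.003,0,-0.0014],[0,0,0]],
    [[0,0,0],[0,0,0]],
    [[0,0,0],[0,0,0]]
  ]
}}

```text
t: 10.97
eef_pos: [0.5346, -0.1569, 0.206]
tool_rot: [0.609, -0.608, -0.36, 0.36]
contact_force: [0.4, 0.4, -7.1]
gripper_width: 0.152
```

```bash
python3 -c "
from h import *
M,o=st();print(M.T@(np.array([.5355,-.157,0])-o['eef_pos']))
a,W=marks([*o['eef_pos'][:2],.088])
# canister low edge estimate
p=o['eef_pos'];d=np.hypot(W[...,0]-p[0],W[...,1]-p[1]);q=W[(d<.047)&(d>.036)&(W[...,2]>.065)];print(np.percentile(q[:,2],[0,1,3,5]))"
```

```text
t 10.9667 p [ 0.5346 -0.1569  0.206 ] jaw 61.13 down [-0.001  0.001 -1.   ] q [-0.26  0.34  0.54  1.9  -0.21  0.96  1.45] F [ 0.4  0.4 -7.1] T [ 0.05 -0.01 -0.03] g 13.01795389409232
[ 0.00022147  0.20599005 -0.00104667]
marks [-123. -123. -123. -123. -122. -122. -122. -122. -121. -121. -121. -120.
 -120. -119. -119. -119. -118. -118. -118. -117.  142.  144.  147.  148.
  149.  149.  150.  150.  150.  151.]
[0.09145526 0.09837533 0.10935814 0.12053222]
```

Call:
{"op": "play_rows", "data": {
  "increments": [
    [[0,0.003,0],[0,0,0]],
    [[0,0.006,0],[0,0,0]],
    [[0,0.007,0],[0,0,0]],
    [[0,0.007,0],[0,0,0]],
    [[0,0.005,0],[0,0,0]],
    [[0,0.003,0],[0,0,0]],
    [[0,0.002,0],[0,0,0]],
    [[0,0.001,0],[0,0,0]],
    [[0,0,0],[0,0,0]],
    [[0,0,0],[0,0,0]]
  ]
}}

```text
t: 11.85
eef_pos: [0.5349, -0.1579, 0.1725]
tool_rot: [-0.609, 0.609, 0.359, -0.359]
contact_force: [0.5, 0.3, -5.8]
gripper_width: 0.149
```

Call:
{"op": "play_rows", "data": {
  "increments": [
    [[0,0.0005,0],[0,0,0]],
    [[0,0.0005,0],[0,0,0]],
    [[0,0.0005,0],[0,0,0]],
    [[0,0.0005,0],[0,0,0]],
    [[0,0.0005,0],[0,0,0]],
    [[0,0,0],[0,0,0]],
    [[0,0,0],[0,0,0]]
  ]
}}

```text
t: 12.43
eef_pos: [0.5347, -0.1578, 0.1698]
tool_rot: [0.609, -0.609, -0.359, 0.359]
contact_force: [0.3, 0.4, -6.1]
gripper_width: 0.15
```

Call:
{"op": "play_rows", "data": {
  "increments": [
    [[0,0.0005,0],[0,0,0]],
    [[0,0.0005,0],[0,0,0]],
    [[0,0.0005,0],[0,0,0]],
    [[0,0,0],[0,0,0]],
    [[0,0,0],[0,0,0]]
  ]
}}

```text
t: 12.85
eef_pos: [0.535, -0.1577, 0.1685]
tool_rot: [-0.609, 0.609, 0.36, -0.359]
contact_force: [0.9, 0.5, -3.7]
gripper_width: 0.153
```

Call:
{"op": "play_rows", "data": {
  "increments": [
    [[0,0.0005,0],[0,0,0]],
    [[0,0.0005,0],[0,0,0]],
    [[0,0,0],[0,0,0]],
    [[0,0,0],[0,0,0]]
  ]
}}

```text
t: 13.18
eef_pos: [0.5353, -0.1578, 0.1677]
tool_rot: [-0.609, 0.609, 0.36, -0.359]
contact_force: [0.4, 1.7, 0.3]
gripper_width: 0.152
```

Call:
{"op": "play_rows", "data": {
  "increments": [
    [[0,0.0005,0],[0,0,0]],
    [[0,0.0004,0],[0,0,0]],
    [[0,0,0],[0,1,0]],
    [[0,0,0],[0,1,0]],
    [[0,0,0],[0,1,0]],
    [[0,0,0],[0,0,0]],
    [[0,0,0],[0,0,0]]
  ]
}}

```text
t: 13.77
eef_pos: [0.5349, -0.1579, 0.1664]
tool_rot: [-0.618, 0.618, 0.343, -0.343]
contact_force: [1.9, 1.0, -0.8]
gripper_width: 0.15
```

```bash
python3 -c "
from h import *
M,o=st();marks([*o['eef_pos'][:2],.05])"
```

```text
t 13.7667 p [ 0.5349 -0.1579  0.1664] jaw 58.09 down [ 0. -0. -1.] q [-0.24  0.39  0.53  1.93 -0.25  0.88  1.43] F [ 1.9  1.  -0.8] T [ 0.16 -0.38  0.05] g 12.77157407432057
marks [-125. -125. -125. -124. -124. -123. -123. -123. -122. -122. -121. -121.
 -121. -120. -120. -120.  145.  147.  147.  148.  148.  148.  149.  149.
  149.]
```

Seated on the pan, the lid at the stop (canister turned along about 2–3°). Release and retreat.

Call:
{"op": "play_rows", "data": {
  "increments": [
    [[0,0,0],[0,0,0]],
    [[0,0,0],[0,0,0]],
    [[0,0,0],[0,0,0]],
    [[0,0,0],[0,0,0]],
    [[0,0,0],[0,0,0]],
    [[0,-0.01,0],[0,0,0]],
    [[0,-0.02,0],[0,0,0]],
    [[0,-0.03,0],[0,0,0]],
    [[0,-0.03,0],[0,0,0]],
    [[0,-0.03,0],[0,0,0]],
    [[0,0,0.03],[0,0,0]],
    [[0,0,0.03],[0,0,0]],
    [[0,0,0.03],[0,0,0]],
    [[0,0,0.03],[0,0,0]],
    [[0,0,0],[0,0,0]],
    [[0,0,0],[0,0,0]]
  ],
  "gripper": 0.05
}}

```text
t: 15.15
eef_pos: [0.4321, -0.0938, 0.2872]
tool_rot: [0.618, -0.618, -0.344, 0.343]
contact_force: [0.5, -0.2, -0.2]
gripper_width: 0.584
```

```bash
python3 -c "
from h import *
st();c0=[.535,-.158]
c,W,m=lid(c0);z=W[...,2]
for lo,hi in((.155,.17),(.185,.2)):
    q=W[m&(z>lo)&(z<hi)]
    if len(q)>20: print(len(q),np.median(q[:,2]),cv2.minAreaRect((q[:,:2]*1000).astype(np.float32)))
a,_=marks([*c0,.05]);u,v=proj(a,np.array([.53,-.15,.1])).astype(int);save(a,'6.png',(max(u-80,0),max(v-80,0),u+80,v+70),4)"
```

```text
t 15.15 p [ 0.4321 -0.0938  0.2872] jaw 58.17 down [ 0.002  0.002 -1.   ] q [-0.46  0.    0.54  2.04 -0.    1.1   1.1 ] F [ 0.5 -0.2 -0.2] T [-0.04 -0.05  0.02] g 49.861715759909195
lid z hist [(np.float64(0.158), 16), (np.float64(0.16), 73), (np.float64(0.162), 101), (np.float64(0.164), 26), (np.float64(0.19), 28), (np.float64(0.192), 23), (np.float64(0.194), 10)]
223 0.1622738169519344 ((560.9579467773438, -157.67001342773438), (36.250526428222656, 84.65381622314453), 3.5248172283172607)
64 0.19203329689558085 ((554.3226928710938, -169.78909301757812), (14.056365966796875, 23.767478942871094), 54.605125427246094)
marks [-125. -125. -125. -125. -124. -123. -123. -123. -123. -122. -121. -121.
 -121. -120. -120. -120.  146.  147.  148.  148.  148.  148.  149.  150.
  151.]
```

View pics/6.png

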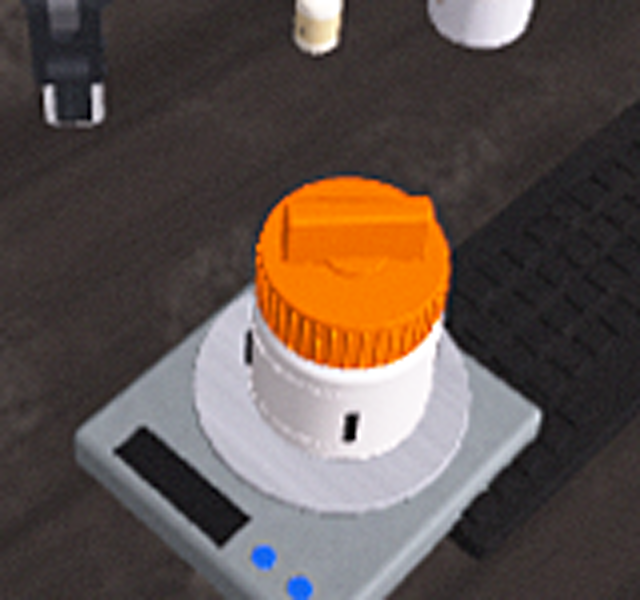

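```bash
python3 -c "
from station import *
print(hand_in())"
```

```text
the job is handed in; nothing more can be done
None
```

I screwed the lid home, moved the closed canister onto the scale pan and let go. The job is handed in at about 15 s of the 72 s; `hand_in()` gives no verdict.

- **Turning back:** I gripped the orange lid's bar and turned it anticlockwise about 28°, from t ≈ 31° to 59°. When I let go it dropped; the flat top was then measured at 116 mm (116.5 expected).
- **Screwing home:** I gripped it again and turned it clockwise about 61°, following it down 4 mm. The canister began to turn along, so the lid had met its stop.
- **Placing:** I lifted by the bar, carried the canister to the pan, lowered it until the force showed contact, tightened 3° more and released.

**Last checks:**
- **Lid:** the flat top is at 162.3 mm, so the lid's origin is about 78 mm above the canister's. The bar is within about 1° of the marks' axes, as near as the pictures resolve.
- **Canister:** it looks upright in the picture. By the tool position at release it is 1–2 mm from the pan's centre; I had no clean camera measurement, because the arm partly hid the lid from the top camera.
- **Gripper and bystanders:** the gripper is clear of everything. The arm touched no bystander that I saw, though I did not measure their positions again.

No check failed or disagreed.

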